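# Set the free-standing wind-up timer for the slow cooker

## Task

Set the wind-up kitchen timer for the slow cooker: wind its red knob clockwise until the white pointer is past the blue mark, then turn it back so that the pointer rests at the orange flag, and let go; leave the flag itself alone. The timer is light and its knob is stiff, so bear down on it while you turn: it must stay where it stands and keep facing the way it faces, and nothing else on the island may be shoved about.

Things in the scene. Friction and masses are not known exactly. Their poses are not given: they have to be found in the camera images.
- timer: Free-standing timer, loose: white round housing 100 mm across, top 40 mm above the wood, on four rubber feet 30 mm from its axis, 0.25 kg (varies by a third). Origin: centre of the underside, z up; the zero mark is on its -x side. Feet grip the wood with friction about 0.6 (varies by a fifth): unpressed it always spins with the knob, pressed down with 10 to 15 N it stands fast.
- timer_knob (a joint): Knob angle in its housing, rad: 0 with the white pointer at the zero mark, growing clockwise seen from above, up to 5.5 (one turn is 60 minutes). Steady friction of 0.13 N m either way, no detents, no spring: it stays where left.
- knob_grip (a point): On the knob's axis, 66 mm above the wood. Knob: black round flange 68 mm across, top 47 mm above the wood, and on it a red grip bar 50 mm long, 12 mm wide, up to 73 mm above the wood; they turn as one. Site -x runs along the bar to the white pointer stripe, y across the bar. A tool pointing down with its TCP 19 mm above the flange has its fingertips on it: press there while gripping the bar.
- pointer_tip (a point): Where the white pointer points: turns with the knob, 43 mm from the axis, over the housing's rim, 41 mm above the wood.
- flag_tip (a point): Middle of the orange flag, a tab 8 mm wide and 13 mm long on the rim of the housing's top, bent down over its side (to 53 mm from the axis); the point is 43 mm from the axis, 41 mm above the wood. It sits on a stiff ring (0.12 N m) and marks the time wanted; leave it.
- timer_flag (a joint): Where the flag is set: the value of the knob's angle, rad, at which the pointer points to the flag. Between 1.0 and 1.9.
- timer_blue (a point): The blue mark, painted on the rim of the housing's top, 43 mm from the axis, at knob angle 2.618 rad (25 minutes).
- timer_zero (a point): The black zero mark on the rim of the housing's top, 43 mm from the axis on the housing's -x side.
- can: Closed steel can with a green band, 74 mm across, 110 mm high, loose. Origin at the centre of its underside. A bystander.
- shaker: Glass salt shaker with a steel cap, 48 mm across, 95 mm high, loose. Origin at the centre of its underside. A bystander.
- crock: Dark brown slow cooker crock, 244 mm across, 316 mm over its two lugs (along its y), 130 mm high, loose, 2.4 kg. Origin at the centre of its underside. A bystander.
- plate: White melamine plate, 240 mm across, 20 mm high, loose. Origin at the centre of its underside. A bystander.
- opener: Press-button electric can opener, footprint 130 by 120 mm, 215 mm high, loose, 1.6 kg. Origin at the centre of its underside. A bystander.
- lid_lifter: Blue silicone lid lifter: two flat paddles joined by an arch, 96 mm long (along its x), 32 mm wide, 34 mm high, loose. Origin at the centre of its underside. A bystander.

How it is judged:
By the outcome, as a careful person would: the job done as asked, in the order asked, and still so for the second after the job is handed in, with the robot touching nothing.
It also fails if it takes over 61 s, if anything falls off the work surface, if the arm or the gripper's body presses on something with over 40 N, if the wrist force passes 120 N, or if a joint passes its speed limit or range.

## Robot

A 6-joint arm with a two-finger parallel gripper is mounted at the origin on the work surface. World frame = base frame: x ahead of the robot, y to its left, z up, the work surface at z = 0. Lengths are in m, angles in rad, forces in N, time in s.
With the tool pointing down it reaches from about 0.375 to 0.9 m from the base axis. Payload 3.1 kg.
Tool frame: the origin (TCP) lies between the finger pads, 19 mm behind the fingertips; this is the grasp point; z points along the fingers, y is the line along which they close (so a half turn about z gives the same grasp; the last joint's range is limited). The gripper opens to 87 mm and grips with 3 to 60 N. Pads are 19 mm wide; open, the fingers measure 117 mm over their backs; the gripper's body (75 mm by 190 mm) begins 51 mm behind the grasp point.
Start: joints at [-0.178, 0.527, 1.433, -0, 1.181, -0.178], TCP at [0.625, 0, 0.241] pointing down, gripper open.
Joint ranges: [-3.08, 3.08], [-0.75, 2.2], [0.22, 2.44], [-1.43, 4.57], [0, 2.65], [-2.85, 2.85]. Speed limits (rad/s): [2.79, 2.79, 3.14, 3.14, 3.14, 3.14].

## Interface

Orientations are given as a unit quaternion [x, y, z, w].
In Python, from rig import robot, eyes, readout gives the robot as it stands (robot), with the cameras (eyes) and the readings (readout).
- The arm moves only by the tool run_rows, called after "Call:" by a JSON object that holds its "name" and its "arguments". Schema: {"type":"object","properties":{"segments":{"type":"object","properties":{"sx":{"type":"array","items":{"type":"number"},"minItems":1,"maxItems":20},"sy":{"type":"array","items":{"type":"number"},"minItems":1,"maxItems":20},"sz":{"type":"array","items":{"type":"number"},"minItems":1,"maxItems":20},"twist":{"type":"array","items":{"type":"number"},"minItems":1,"maxItems":20}},"additionalProperties":false,"required":["sx","sy","sz","twist"]},"aperture":{"type":"number"},"clamp_n":{"type":"number"},"only":{"type":"string"},"quiet":{"type":"boolean"},"lines":{"type":"string"}},"required":["segments"],"additionalProperties":false}. segments is an object with one list for each field, all of the same length, 1 to 20, a row being the entries at one place: sx, sy, sz (the shift in m), twist (a turn about the tool's z in rad); each row shifts and turns the commanded pose from where the row before left it, along the tool's axes as they then stand; what a row does not reach is not made up. A row lasts 1/12 s, in which the tool goes at most 0.0417 m and 0.125 rad, less where a joint would pass 70% of its speed; a pose out of reach is approached as far as the arm can. aperture is the finger opening in m, set as the call begins (left out keeps the last). The fingers move at their own pace and stop on an object; clamp_n is the grip in N (left out, the last holds). Time passes only in rows, so rows that do not move let the fingers close. The tool returns the time, the measured TCP pose, the force, the opening and the grip force at its end. only (a regular expression) keeps the lines of the reply that match it, lines (a string "A,B") keeps lines A to B, and quiet returns only ok. Input that does not fit is refused with a message, and nothing moves.
- readout.get_obs(): the state, without advancing time (a new reading comes with each control period).
- eyes.camera(name): name is "scene" or "side" or "wrist"; returns a dict with "img" (480x640x3 uint8, red, green, blue), "fx", "fy", "cx", "cy" (pixels), "k1" (the pictures are not rectified: a ray, as slopes to the right and down, at radius r is drawn at 1 + k1 r^2 times it, then the intrinsics apply), "xyz" and "attitude" of the camera in the world. Camera axes: x right, y down, z forward; pixel columns grow to the right and rows downward; lengths in m; the calibration is good to about 2 mm. A picture is of the moment at which its call begins. There is no depth.
- robot.hand_in(): hands the job in; it is judged then, once.
The state is a dict: "time": time; "q": joint angles; "joint_velocities": joint speeds; "joint_torque": joint torques, N m; "position": TCP position; "tool_rot": TCP orientation; "ft_force": force on the tool from outside, world axes, zero at the start; "moment": the same for the moment, N m; "grip_width": finger opening in m; "grip_force": force on a finger pad.
Only numpy, scipy, OpenCV 4.12 (cv2) and the standard library are available. Lean on these libraries where they do the work, as an engineer would, in place of code of your own. Each camera call takes 0.05 s, during which the arm holds its last target. There are 200 camera calls.

## Working session

There is one attempt and no reset: what is moved stays moved. The work goes in short steps, Python scripts to look and compute and a tool call to move; the robot and the scene stay as the last step left them, time stands still between calls to the robot, and variables do not carry over. Pictures are saved under pics/ and viewed, at most 11 in all, crops included, and the job is handed in when it is done.

```bash
ls; mkdir -p pics; python3 - <<'E'
from rig import robot, eyes, readout
import cv2
for n in ["scene","wrist","side"]:
    c=eyes.camera(n); cv2.imwrite(f"pics/{n}0.png",c["img"][:,:,::-1]); print(n,{k:v for k,v in c.items() if k!="img"})
print(readout.get_obs())
E
```

```text
pics
rig.py
scene {'fx': 494.8962757266022, 'fy': 494.8962757266022, 'cx': 321.34826995130703, 'cy': 248.63326294272875, 'k1': 0.045254653795443855, 'xyz': array([ 1.27072465, -0.37004223,  0.78385146]), 'attitude': array([ 0.79242263,  0.45146444, -0.19864103, -0.35887043])}
wrist {'fx': 389.43891134977264, 'fy': 389.43891134977264, 'cx': 323.1959040725755, 'cy': 248.78876456420738, 'k1': 0.017466557147057967, 'xyz': array([0.62403658, 0.08260456, 0.38351744]), 'attitude': array([ 9.88235387e-01,  2.57522693e-04, -8.61121792e-04,  1.52937934e-01])}
side {'fx': 527.9837807799832, 'fy': 527.9837807799832, 'cx': 321.63772297367836, 'cy': 245.83251217272584, 'k1': -0.02654735612337733, 'xyz': array([0.47248025, 0.7370343 , 0.70469049]), 'attitude': array([-0.08289434,  0.90805682, -0.40938224,  0.03110497])}
{'time': 0.15, 'q': array([-1.78475575e-01,  5.28236798e-01,  1.43360741e+00, -8.90858097e-06,
        1.18137390e+00, -1.78492230e-01]), 'joint_velocities': array([ 0.00016832, -0.00290467, -0.00508952,  0.00138343, -0.0004591 ,
        0.00043483]), 'joint_torque': array([ 9.14956272e-04, -4.40429199e+01, -1.76841742e+01,  6.33679633e-02,
        5.52540855e-02, -1.06930895e-04]), 'position': array([6.24476861e-01, 1.36699720e-04, 2.40506303e-01]), 'tool_rot': array([ 7.07099461e-01,  7.07113634e-01, -4.66911257e-04, -6.65234769e-04]), 'ft_force': array([ 0.48564785, -0.09185457, -0.30576583]), 'moment': array([ 0.04463462, -0.00942927, -0.00703001]), 'grip_force': 0.0, 'grip_width': 0.08747891144125773}
```

View pics/scene0.png

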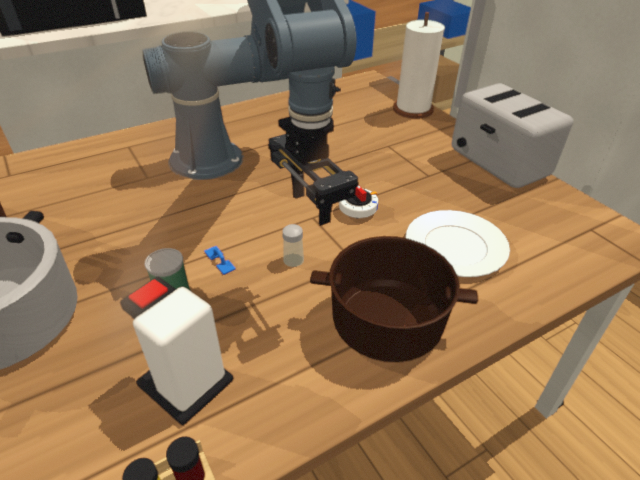

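View pics/side0.png

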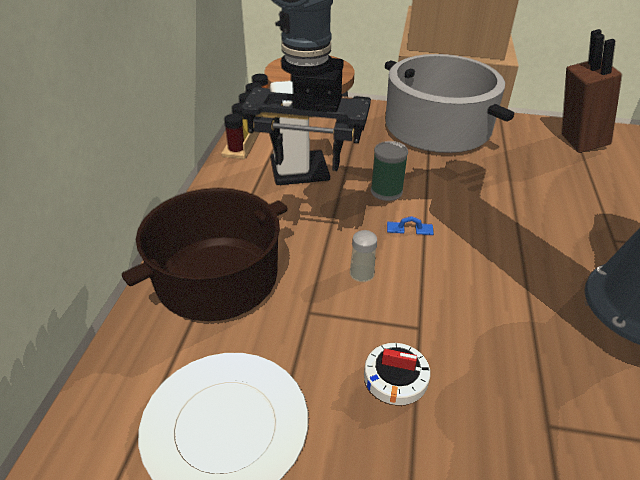

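View pics/wrist0.png

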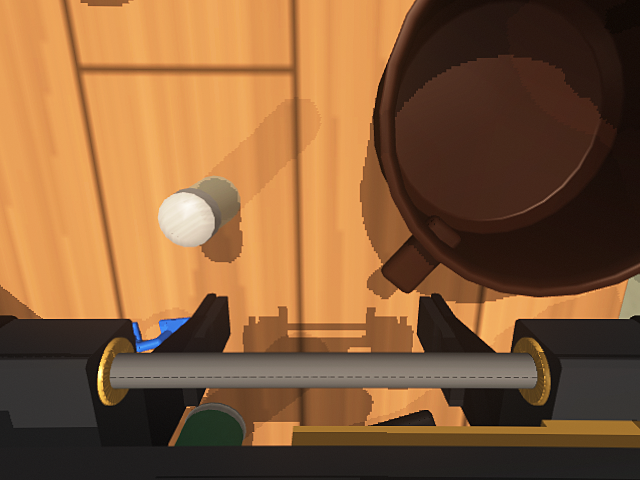

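```bash
cat > h.py <<'E'
import numpy as np, cv2
from scipy.spatial.transform import Rotation as R
def K(c): return np.array([[c["fx"],0,c["cx"]],[0,c["fy"],c["cy"]],[0,0,1.]])
def D(c): return np.array([c["k1"],0,0,0,0.])
def p2w(c,uv,z):
    n=cv2.undistortPoints(np.array(uv,float).reshape(-1,1,2),K(c),D(c))[:,0]
    d=R.from_quat(c["attitude"]).apply(np.c_[n,np.ones(len(n))])
    o=np.array(c["xyz"]); return o+d*((z-o[2])/d[:,2])[:,None]
def w2p(c,P):
    r=R.from_quat(c["attitude"]).inv(); X=r.apply(np.atleast_2d(P)-c["xyz"])
    return cv2.projectPoints(X,np.zeros(3),np.zeros(3),K(c),D(c))[0][:,0]
def top(c,ctr,half=.065,z=.041,s=4000):
    "rectified view at height z; image right=+x, up=+y; s px/m"
    n=int(2*half*s); g=(np.arange(n)-n/2)/s
    X,Y=np.meshgrid(ctr[0]+g,ctr[1]-g); uv=w2p(c,np.c_[X.ravel(),Y.ravel(),np.full(X.size,z)]).astype(np.float32).reshape(n,n,2)
    return cv2.remap(np.ascontiguousarray(c["img"][:,:,::-1]),uv[...,0],uv[...,1],cv2.INTER_LINEAR)
E
python3 - <<'E'
from h import *; from rig import robot, eyes, readout
c=eyes.camera("side")
ctr=p2w(c,[(398,370)],.041)[0]; print(ctr)
for n,p,z in [("shaker",(364,238),.095),("plate",(225,425),.02),("can",(390,152),.11)]: print(n,p2w(c,[p],z)[0].round(3))
a=top(c,ctr); b=top(c,ctr,z=.073)
cv2.imwrite("pics/top1.png",cv2.resize(np.hstack([a,b]),(800,400)))
E
```

```text
[0.43463392 0.25338902 0.041     ]
shaker [0.517 0.023 0.095]
plate [0.668 0.377 0.02 ]
can [ 0.494 -0.25   0.11 ]
```

View pics/top1.png

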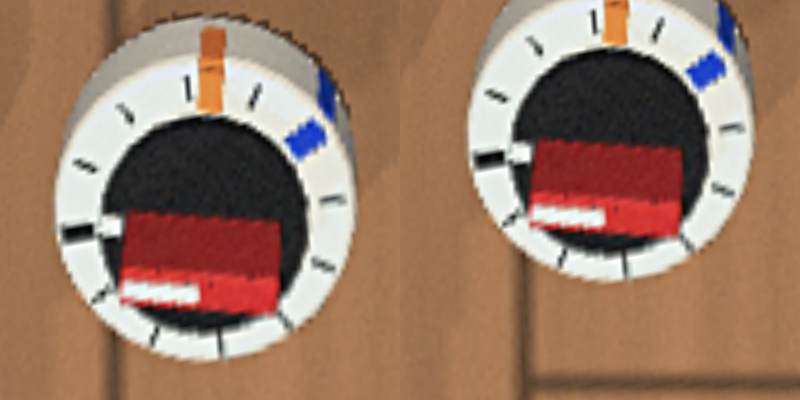

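The timer is at about (0.437, 0.251). Its pointer is just past zero, and the flag is about 1.75 rad round. I'm moving over it with tool x along the bar.

Call:
{"name": "run_rows", "arguments": {"segments": {"sx": [0.0313,0.0313,0.0313,0.0313,0.0313,0.0313,0.0313,0.0313,0,0,0,0,0,0,0,0,0,0,0,0],"sy": [-0.0235,-0.0235,-0.0235,-0.0235,-0.0235,-0.0235,-0.0235,-0.0235,0,0,0,0,0,0,0,0,0,0,0,0],"sz": [0,0,0,0,0,0,0,0,0,0,0,0,0,0,0,0,0,0,0,0],"twist": [0,0,0,0,0,0,0,0,-0.125,-0.125,-0.125,-0.125,-0.125,-0.125,-0.125,-0.125,-0.125,-0.125,-0.125,-0.125]}, "aperture": 0.04}}

```text
time: 1.87
position: [0.4368, 0.2504, 0.2412]
tool_rot: [0.032, 0.999, -0.0, -0.0]
ft_force: [1.0, 0.6, -1.0]
grip_width: 0.0402
grip_force: 0.0
```

Call:
{"name": "run_rows", "arguments": {"segments": {"sx": [0,0,0],"sy": [0,0,0],"sz": [0,0,0],"twist": [0,0,0]}}}

```text
time: 2.12
position: [0.4369, 0.2504, 0.2412]
tool_rot: [0.037, 0.999, -0.0, -0.0]
ft_force: [-0.3, -0.2, 0.4]
grip_width: 0.0399
grip_force: 0.0
```

```bash
python3 - <<'E'
from h import *; from rig import robot, eyes, readout
c=eyes.camera("wrist"); s=eyes.camera("side")
o=readout.get_obs(); print(o["q"].round(3),R.from_quat(o["tool_rot"]).as_matrix().round(3).tolist(), c["xyz"])
ctr=(.4366,.2508)
cv2.imwrite("pics/top2.png",cv2.resize(np.hstack([top(c,ctr),cv2.resize(c["img"][:,:,::-1],(693,520))]),(800,343)))
cv2.imwrite("pics/top2b.png",np.hstack([cv2.resize(top(c,ctr,z=z),(400,400)) for z in (.041,.073)]))
np.savez("w2",**c); np.savez("s2",**s)
E
```

```text
[ 0.298  0.365  1.732  0.     1.044 -1.2  ] [[-0.997, 0.072, -0.0], [0.072, 0.997, -0.0], [0.0, -0.0, -1.0]] [0.35310662 0.25559012 0.38441257]
```

View pics/top2b.png

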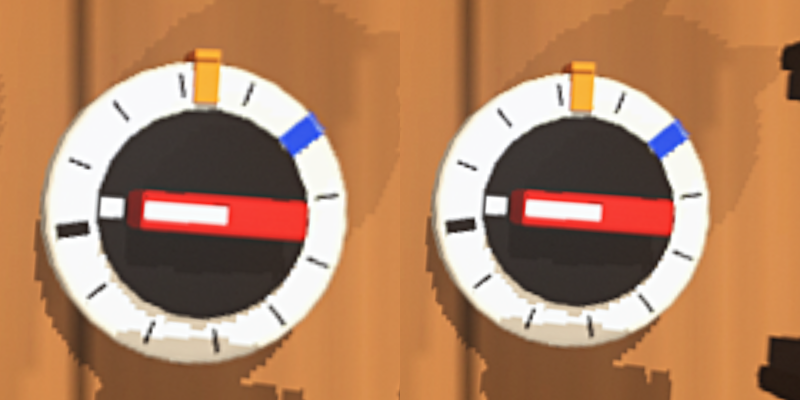

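```bash
cat >> h.py <<'E'
def measure(c,ctr):
    s=4000
    def cen(m,ring=None):
        y,x=np.nonzero(m); return np.array([x.mean(),y.mean()])
    def w(p,n): return np.array([ctr[0]+(p[0]-n/2)/s, ctr[1]-(p[1]-n/2)/s])
    im=top(c,ctr,z=.040); n=im.shape[0]; h=cv2.cvtColor(im,cv2.COLOR_BGR2HSV)
    H,S,V=h[...,0],h[...,1],h[...,2]
    dark=((V<75)).astype(np.uint8)
    white=((S<60)&(V>130)).astype(np.uint8)
    # housing circle: contour of white ring hull
    l,lab,st,_=cv2.connectedComponentsWithStats(white); i=1+st[1:,4].argmax()
    ct=max(cv2.findContours((lab==i).astype(np.uint8),0,1)[0],key=cv2.contourArea); hull=cv2.convexHull(ct)
    e=cv2.fitEllipse(hull); C=w(e[0],n); print("housing",C.round(4),np.array(e[1])/s)
    ang={}
    for k,lo,hi in [("blue",100,130),("flag",8,22)]:
        im2=top(c,ctr,z=.041); h2=cv2.cvtColor(im2,cv2.COLOR_BGR2HSV)
        yy,xx=np.indices(H.shape); P=w((xx,yy),n); r=np.hypot(P[0]-C[0],P[1]-C[1])
        m=(h2[...,0]>=lo)&(h2[...,0]<=hi)&(h2[...,1]>140)&(h2[...,2]>150)&(r<.049)&(r>.036)
        if m.sum()>50:
            p=w(cen(m),n); d=p-C; ang[k]=np.arctan2(d[1],d[0]); print(k,p.round(4),np.hypot(*d).round(4),ang[k].round(3))
    m=(V<75)&(r>.040)&(r<.0475); l,lab,st,cc=cv2.connectedComponentsWithStats(m.astype(np.uint8))
    for j in range(1,l):
        if st[j,4]>350: d=w(cc[j],n)-C; print("dark",st[j,4],np.hypot(*d).round(4),np.arctan2(d[1],d[0]).round(3))
    im=top(c,ctr,z=.073); h=cv2.cvtColor(im,cv2.COLOR_BGR2HSV)
    m=(((h[...,0]<8)|(h[...,0]>172))&(h[...,1]>150)&(h[...,2]>190)).astype(np.uint8)
    m=cv2.morphologyEx(m,cv2.MORPH_CLOSE,np.ones((9,9)))
    ct=max(cv2.findContours(m,0,1)[0],key=cv2.contourArea); b=cv2.minAreaRect(ct); 
    q=cv2.boxPoints(b); E=[q[1]-q[0],q[2]-q[1]]; L=max(E,key=np.linalg.norm)
    print("bar",w(b[0],n).round(4),np.array(b[1])/s,"angle mod pi",np.arctan2(-L[1],L[0])%np.pi)
    return C
E
python3 - <<'E'
from h import *
for f in "w2","s2":
    c=dict(np.load(f+".npz")); print(f); measure(c,(.4366,.2508))
E
```

```text
w2
housing [0.4351 0.2469] [0.09732628 0.0991149 ]
blue [0.4692 0.2718] 0.0423 0.628
flag [0.4386 0.2894] 0.0426 1.487
bar [0.4359 0.247 ] [0.04885622 0.01116498] angle mod pi 3.0659795
s2
housing [0.4366 0.2562] [0.09971003 0.11281334]
blue [0.4715 0.2754] 0.0398 0.503
flag [0.4384 0.2985] 0.0424 1.527
dark 472 0.0437 -2.816
dark 2574 0.0423 -1.657
bar [0.4363 0.2488] [0.0477663  0.01094077] angle mod pi 3.0670187
```

The wrist view puts the timer axis at (0.4356, 0.247). The bar is at 3.066 rad, zero at 3.246, the flag at 1.487 (so q = 1.76), and the pointer is now at q ≈ 0.18. I'm descending to just above the bar to check centring against the fingertips.

Call:
{"name": "run_rows", "arguments": {"segments": {"sx": [0.0011,0,0,0,0,0,0,0,0],"sy": [-0.0032,0,0,0,0,0,0,0,0],"sz": [0.02,0.024,0.024,0.024,0.024,0.024,0,0,0],"twist": [0,0,0,0,0,0,0,0,0]}}}

```text
time: 2.97
position: [0.4364, 0.2476, 0.1021]
tool_rot: [0.036, 0.999, 0.0, 0.001]
ft_force: [0.3, 0.1, 0.2]
grip_width: 0.0399
grip_force: 0.0
```

```bash
python3 - <<'E'
from h import *; from rig import robot, eyes, readout
c=eyes.camera("wrist"); np.savez("w3",**c); o=readout.get_obs()
print(w2p(c,o["position"]), w2p(c,[[.4356,.247,.073]]))
cv2.imwrite("pics/w3.png",c["img"][:,:,::-1])
E
```

```text
[[326.12205614 338.61584091]] [[324.1489636  304.86410516]]
```

View pics/w3.png

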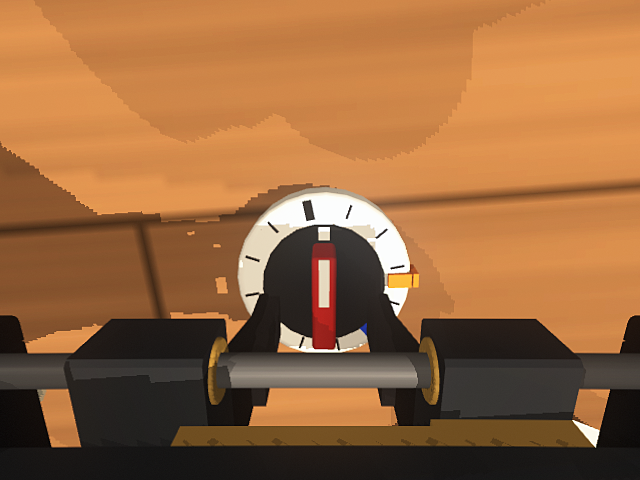

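```bash
python3 - <<'E'
from h import *
c=dict(np.load("w3.npz")); i=c["img"][270:370,225:425,::-1]
cv2.imwrite("pics/w3c.png",cv2.resize(np.clip(i*2.0,0,255).astype(np.uint8),(800,400),interpolation=cv2.INTER_NEAREST))
measure(c,(.4356,.247))
E
```

```text
housing [0.4347 0.2469] [0.09625252 0.10192166]
blue [0.4678 0.268 ] 0.0393 0.569
flag [0.4412 0.2871] 0.0407 1.411
dark 2733 0.0432 0.812
dark 2665 0.0433 -0.967
bar [0.4355 0.244 ] [0.00022086 0.00226385] angle mod pi 0.110657044
```

View pics/w3c.png

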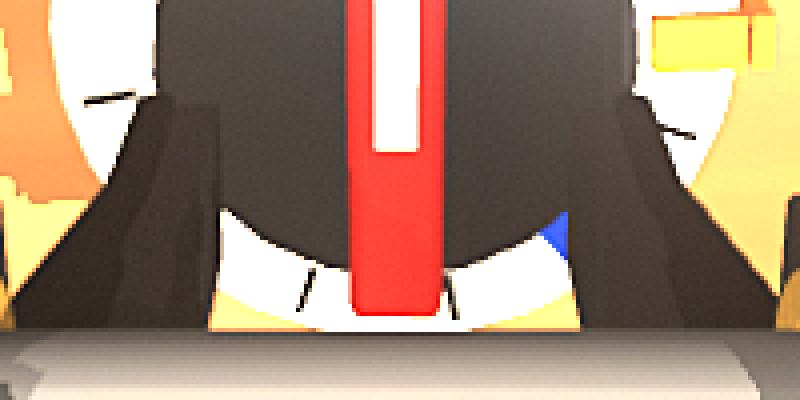

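```bash
python3 - <<'E'
from h import *; from rig import robot, eyes, readout
c=dict(np.load("w3.npz")); o=readout.get_obs(); M=R.from_quat(o["tool_rot"]).as_matrix(); p=o["position"]
print(p)
for v in [(.0095,.02,.019),(.0095,-.02,.019)]: print(w2p(c,p+M@np.array(v)))
# bar far-end/near-end top edges (centreline) from w3: near end row 270+315/4, col 324
print(p2w(c,[(324,348.5),(324,254),(324,255)],.073))
E
```

```text
[0.43670518 0.24767577 0.10253224]
[[369.99829127 298.27737153]]
[[281.84256028 298.22993061]]
[[0.45972649 0.24522641 0.073     ]
 [0.40960192 0.24876016 0.073     ]
 [0.4100922  0.2487256  0.073     ]]
```

Relative to the fingertips, the bar is centred to 0.4 mm and aligned. I'm descending to the flange.

Call:
{"name": "run_rows", "arguments": {"segments": {"sx": [0,0,0,0,0,0],"sy": [0.0004,0,0,0,0,0],"sz": [0.012,0.012,0.008,0.002,0,0],"twist": [0,0,0,0,0,0]}}}

```text
time: 3.52
position: [0.4361, 0.2479, 0.0679]
tool_rot: [0.035, 0.999, 0.0, 0.001]
ft_force: [-0.1, 0.3, 1.0]
grip_width: 0.04
grip_force: 0.0
```

Call:
{"name": "run_rows", "arguments": {"segments": {"sx": [0,0,0,0],"sy": [0,0,0,0],"sz": [0.001,0.001,0,0],"twist": [0,0,0,0]}}}

```text
time: 3.85
position: [0.4362, 0.2479, 0.0658]
tool_rot: [0.035, 0.999, 0.0, 0.001]
ft_force: [-0.3, -0.2, 4.7]
grip_width: 0.0398
grip_force: 2.4
```

Call:
{"name": "run_rows", "arguments": {"segments": {"sx": [0,0,0],"sy": [0,0,0],"sz": [0.0006,0,0],"twist": [0,0,0]}}}

```text
time: 4.1
position: [0.4362, 0.2479, 0.0657]
tool_rot: [0.035, 0.999, 0.0, 0.001]
ft_force: [-1.3, -0.3, 9.4]
grip_width: 0.0402
grip_force: 4.8
```

Call:
{"name": "run_rows", "arguments": {"segments": {"sx": [0,0,0,0,0,0],"sy": [0,0,0,0,0,0],"sz": [0.0005,0,0,0,0,0],"twist": [0,0,0,0,0,0]}, "aperture": 0.005, "clamp_n": 8}}

```text
time: 4.6
position: [0.4368, 0.2478, 0.0657]
tool_rot: [0.035, 0.999, 0.0, 0.001]
ft_force: [-2.0, -1.8, 12.5]
grip_width: 0.0117
grip_force: 12.6
```

Call:
{"name": "run_rows", "arguments": {"segments": {"sx": [0,0,0],"sy": [0,0,0],"sz": [0,0,0],"twist": [0,0,0]}, "aperture": 0.005, "clamp_n": 35}}

```text
time: 4.85
position: [0.4368, 0.2478, 0.0657]
tool_rot: [0.035, 0.999, 0.0, 0.001]
ft_force: [-0.1, -1.2, 12.8]
grip_width: 0.0113
grip_force: 37.2
```

Call:
{"name": "run_rows", "arguments": {"segments": {"sx": [0,0,0,0,0,0,0],"sy": [0,0,0,0,0,0,0],"sz": [0.0001,0,0,0,0,0,0],"twist": [0.05,0.1,0.1,0.1,0.1,0.05,0]}}}

```text
time: 5.43
position: [0.4368, 0.2479, 0.0656]
tool_rot: [0.282, 0.959, 0.001, 0.001]
ft_force: [-0.5, -1.6, 13.5]
grip_width: 0.012
grip_force: 37.7
```

```bash
python3 - <<'E'
from rig import robot, eyes, readout; o=readout.get_obs(); print(o["moment"],o["q"].round(3))
E
```

```text
[-0.2537122   0.12254008 -0.06231422] [ 2.940e-01  6.580e-01  1.878e+00 -1.000e-03  6.030e-01 -7.050e-01]
```

Call:
{"name": "run_rows", "arguments": {"segments": {"sx": [0,0,0,0,0,0,0,0,0,0,0],"sy": [0,0,0,0,0,0,0,0,0,0,0],"sz": [0,0,0,0,0,0,0,0,0,0,0],"twist": [0.1,0.1,0.1,0.1,0.1,0.1,0.1,0.1,0.1,0.1,0]}}}

```text
time: 6.35
position: [0.4369, 0.2479, 0.0656]
tool_rot: [0.708, 0.706, 0.001, 0.001]
ft_force: [0.6, -1.7, 13.1]
grip_width: 0.0123
grip_force: 37.7
```

```bash
python3 - <<'E'
from h import *; from rig import robot, eyes, readout
s=eyes.camera("side"); cv2.imwrite("pics/s4.png",np.hstack([cv2.resize(s["img"][250:450,300:500,::-1],(400,400)),cv2.resize(dict(np.load("s2.npz"))["img"][250:450,300:500,::-1],(400,400))]))
E
```

```text
(no output)
```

View pics/s4.png

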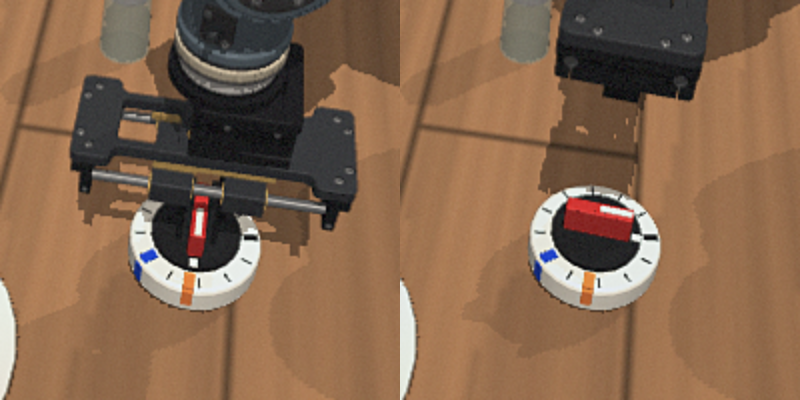

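Call:
{"name": "run_rows", "arguments": {"segments": {"sx": [0,0,0,0,0,0,0,0,0,0,0,0,0],"sy": [0,0,0,0,0,0,0,0,0,0,0,0,0],"sz": [0,0,0,0,0,0,0,0,0,0,0,0,0],"twist": [0.1,0.1,0.1,0.1,0.1,0.1,0.1,0.1,0.1,0.1,0.1,0.1,0]}}}

```text
time: 7.48
position: [0.437, 0.2478, 0.0656]
tool_rot: [0.983, 0.183, 0.002, 0.0]
ft_force: [-1.0, -1.8, 12.8]
grip_width: 0.0118
grip_force: 37.7
```

```bash
python3 - <<'E'
from h import *; from rig import robot, eyes, readout
c=eyes.camera("wrist"); s=eyes.camera("side"); np.savez("w5",**c); np.savez("s5",**s)
cv2.imwrite("pics/s5.png",np.hstack([cv2.resize(s["img"][250:450,300:500,::-1],(400,400)),cv2.resize(c["img"][190:370,230:410,::-1],(400,400))]))
print(R.from_quat(readout.get_obs()["tool_rot"]).as_matrix()[:2,0])
E
```

```text
[0.93216465 0.36201895]
```

View pics/s5.png

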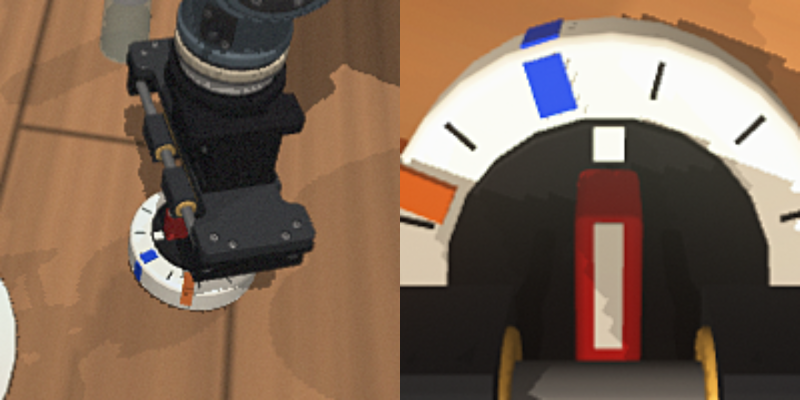

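Pointer is clearly past the blue mark, by about 0.25 rad, and the housing hasn't moved. Turning back to the flag.

Call:
{"name": "run_rows", "arguments": {"segments": {"sx": [0,0,0,0,0,0,0,0,0,0,0,0,0,0],"sy": [0,0,0,0,0,0,0,0,0,0,0,0,0,0],"sz": [0,0,0,0,0,0,0,0,0,0,0,0,0,0],"twist": [-0.1,-0.1,-0.1,-0.1,-0.1,-0.1,-0.1,-0.1,-0.1,-0.1,-0.08,-0.03,0,0]}}}

```text
time: 8.75
position: [0.4369, 0.2479, 0.0656]
tool_rot: [0.738, 0.675, 0.001, 0.001]
ft_force: [0.1, -0.3, 13.4]
grip_width: 0.0117
grip_force: 37.7
```

```bash
python3 - <<'E'
from h import *; from rig import robot, eyes, readout
c=eyes.camera("wrist"); np.savez("w6",**c)
t=R.from_quat(readout.get_obs()["tool_rot"]).as_matrix()[:2,0]; print(np.arctan2(t[1],t[0]))
h=cv2.cvtColor(c["img"],cv2.COLOR_RGB2HSV); H,S,V=h[...,0],h[...,1],h[...,2]
roi=np.zeros(H.shape,bool); roi[170:360,240:410]=1
m=roi&(H>=8)&(H<=22)&(S>150)&(V>150)
l,lab,st,cc=cv2.connectedComponentsWithStats(m.astype(np.uint8))
for j in range(1,l):
    if st[j,4]>40: print(st[j],cc[j])
cv2.imwrite("pics/w6.png",cv2.resize(c["img"][190:370,230:410,::-1],(600,600),interpolation=cv2.INTER_NEAREST))
E
```

```text
1.480964708445259
[240 170  11  72 474] [243.37763713 209.53586498]
[ 257  170  153   74 5928] [340.8581309  190.56376518]
[310 209  19  30 525] [318.82285714 223.60380952]
```

View pics/w6.png

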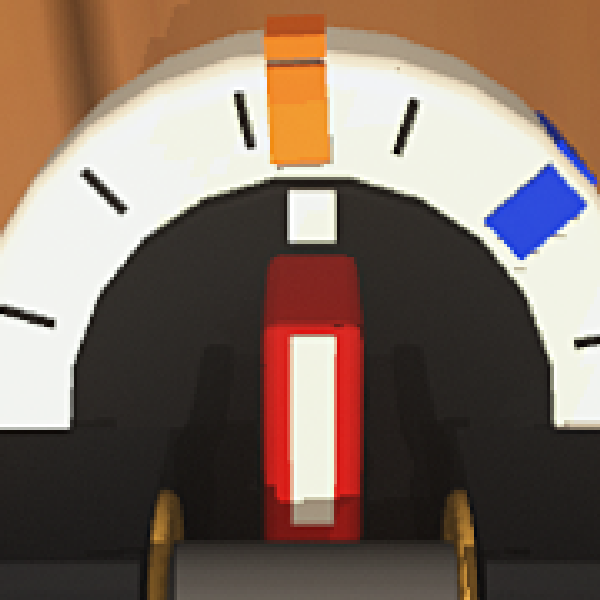

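The flag is about 13 px (1.7 mm, 0.042 rad) counter-clockwise of the pointer line, so I'll correct by that.

Call:
{"name": "run_rows", "arguments": {"segments": {"sx": [0,0,0],"sy": [0,0,0],"sz": [0,0,0],"twist": [-0.042,0,0]}}}

```text
time: 9.05
position: [0.4369, 0.2479, 0.0656]
tool_rot: [0.724, 0.69, 0.001, 0.001]
ft_force: [-0.5, -0.3, 13.3]
grip_width: 0.0116
grip_force: 37.7
```

```bash
python3 - <<'E'
from h import *; from rig import robot, eyes, readout
c=eyes.camera("wrist")
t=R.from_quat(readout.get_obs()["tool_rot"]).as_matrix()[:2,0]; print(np.arctan2(t[1],t[0]))
h=cv2.cvtColor(c["img"],cv2.COLOR_RGB2HSV); H,S,V=h[...,0],h[...,1],h[...,2]
m=np.zeros(H.shape,bool); m[209:239,300:345]=1; m&=(H>=8)&(H<=22)&(S>150)&(V>150)
y,x=np.nonzero(m); print("flag",x.mean(),y.mean())
m=np.zeros(H.shape,bool); m[246:263,308:340]=1; m&=V>150
y,x=np.nonzero(m); print("ptr",x.mean(),y.mean())
m=np.zeros(H.shape,bool); m[292:340,308:340]=1; m&=(V>150)&(S<60)
y,x=np.nonzero(m); print("stripe",x.mean(),y.mean())
E
```

```text
1.5230311353003936
flag 323.0 223.5
ptr 323.0295358649789 254.46835443037975
stripe 323.5 315.5
```

Aligned. Next I'll open while still pressed, then lift straight up.

Call:
{"name": "run_rows", "arguments": {"segments": {"sx": [0,0,0,0],"sy": [0,0,0,0],"sz": [0,0,0,0],"twist": [0,0,0,0]}, "aperture": 0.035, "clamp_n": 5}}

```text
time: 9.43
position: [0.4394, 0.2484, 0.0658]
tool_rot: [0.724, 0.69, 0.004, 0.002]
ft_force: [1.9, -1.2, 10.4]
grip_width: 0.0296
grip_force: 4.8
```

Call:
{"name": "run_rows", "arguments": {"segments": {"sx": [0,0,0,0,0,0,0,0,0,0,0],"sy": [0,0,0,0,0,0,0,0,0,0,0],"sz": [-0.001,-0.003,-0.015,-0.03,-0.03,-0.03,-0.03,-0.03,0,0,0],"twist": [0,0,0,0,0,0,0,0,0,0,0]}}}

```text
time: 10.35
position: [0.4345, 0.2474, 0.2323]
tool_rot: [0.724, 0.69, -0.001, -0.001]
ft_force: [-0.2, 0.5, -0.3]
grip_width: 0.0348
grip_force: 0.0
```

```bash
python3 - <<'E'
from h import *; from rig import robot, eyes, readout
c=eyes.camera("wrist"); s=eyes.camera("side")
measure(c,(.4366,.2488)); measure(s,(.4366,.2508))
t=R.from_quat(readout.get_obs()["tool_rot"]).as_matrix()[:2,0]; print(np.arctan2(t[1],t[0]))
cv2.imwrite("pics/f.png",np.hstack([cv2.resize(s["img"][250:450,300:500,::-1],(400,400)),cv2.resize(top(c,(.4366,.2488)),(400,400))]))
E
```

```text
housing [0.4366 0.2481] [0.09715514 0.09900049]
blue [0.4698 0.2721] 0.0411 0.625
flag [0.4385 0.2904] 0.0424 1.525
dark 411 0.0434 -2.977
bar [0.4364 0.2471] [0.01064193 0.04888609] angle mod pi 1.5234945
housing [0.4364 0.2562] [0.09969511 0.11270513]
blue [0.4714 0.2752] 0.0399 0.499
flag [0.4384 0.2986] 0.0424 1.524
dark 480 0.0437 -2.815
dark 1717 0.0417 -2.035
dark 1737 0.0416 -1.237
bar [0.4359 0.2485] [0.01034274 0.04956298] angle mod pi 1.522447
1.522832587138845
```

View pics/f.png

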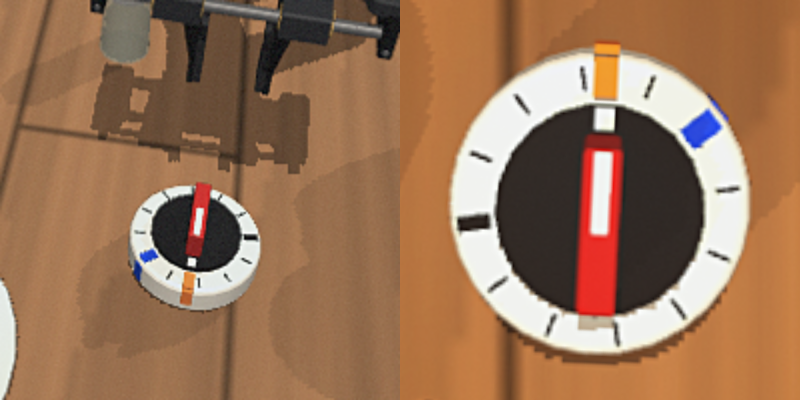

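The pointer rests at the flag (bar 1.523 rad, flag 1.525). Seen from the side camera, the timer's marks are where they were at the start, to within about 0.3 mm. Handing in.

```bash
python3 -c "
from rig import robot, eyes, readout; print(robot.hand_in())"
```

```text
the job is handed in; nothing more can be done
None
```

I wound the timer about 0.25 rad past the blue mark, turned it back until the pointer lined up with the orange flag, released it and handed it in; the timer and its flag show no movement in the side camera, and the arm went near nothing else.

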